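# Weigh in lump coal with the hand scoop

### The arm

A 6-joint arm with a two-finger parallel gripper is mounted at the origin on the work surface. World frame = base frame: x ahead of the robot, y to its left, z up, the work surface at z = 0. Lengths are in m, angles in rad, forces in N, time in s.
With the tool pointing down it reaches from about 0.35 to 0.85 m from the base axis. Payload 8.1 kg.
Tool frame: the origin (TCP) lies at the very end of the fingers, on their centre line; the grasp point (between the pads) lies 19 mm behind it; z points along the fingers, y is the line along which they close (so a half turn about z gives the same grasp; the last joint's range is limited). The gripper opens to 93 mm and grips with 3 to 60 N. Pads are 15 mm wide; open, the fingers measure 128 mm over their backs; the gripper's body (75 mm by 188 mm) begins 65 mm behind the grasp point.
Start: joints at [1.255, 0.13, 1.488, -0, 1.523, -0.085], TCP at [0.137, 0.584, 0.219] pointing down, gripper open.
Joint ranges: [-2.96, 2.96], [-0.89, 2.26], [0.02, 2.5], [-1.34, 4.48], [0, 2.73], [-2.66, 2.66]. Speed limits (rad/s): [2.39, 2.39, 2.79, 3.14, 3.14, 3.14].

### API

Orientations are given as a rotation vector (axis times angle).
In Python, from plant import robot, imaging gives the robot as it stands.
- The arm moves only by the tool jog_arm, never from a script. Its argument "rows" is a list of rows, each a list of 2 entries, a list of its own where there are three numbers: the shift along the tool's x, y, z each as a share of 0.2 m, from -1 to 1, then the turn, a rotation vector about the tool's x, y, z each as a share of pi/2 rad, from -1 to 1. A call has 1 to 5 rows; each row is the pose to reach, as a shift and turn from the pose commanded when the call began, along the tool's axes at that moment; what a row does not reach only later rows make up. A row lasts 1/10 s, in which the tool goes at most 50 mm and 8.59 degrees, less where a joint would pass 70% of its speed; a pose out of reach is approached as far as the arm can. A call with a number of a shift or a turn outside -1 to 1 is refused whole. A call with a gripper value outside its range is refused whole. "hand" is the closure, from -1 (fully open) to 1 (shut), set as the call begins (left out, the last holds). The fingers move at their own pace and stop on an object; "squeeze" is the grip in N (left out, the last holds). Time passes only in rows, so rows that repeat a pose let the fingers close. It gives the time, the measured TCP pose, the force, the opening and the grip force at its end, in the units of the state.
- robot.read_state(): the state, without advancing time (a new reading comes with each control period).
- imaging.read_camera(name): name is "scene" or "top" or "wrist"; returns a dict with "frame" (384x512x3 uint8, red, green, blue), "vertical_fov" (degrees; the focal length in pixels is half the picture's height over the tangent of half this angle, whatever the lens; pixels are square), "cx", "cy" (the principal point, pixels), "R" (3x3) and "t" (3): a world point X has camera coordinates R X + t. Camera axes: x right, y down, z forward; pixel columns grow to the right and rows downward; lengths in m; the calibration is good to about 2 mm. The wrist camera is an equidistant fisheye: a pixel r from the principal point sees the ray r / f radians off the axis. A picture is of the moment at which its call begins. There is no depth.
- robot.close_job(): hands the job in; it is judged then, once.
The state is a dict: "t": time; "q": joint angles; "dq": joint speeds; "joint_torque": joint torques, N m; "tool_pos": TCP position; "orientation": TCP orientation; "force": force on the tool from outside, world axes, zero at the start; "wrist_torque": the same for the moment, N m; "opening": finger opening in m; "gripper_force": force on a finger pad.
Only numpy, scipy, OpenCV 4.12 (cv2) and the standard library are available. Lean on these libraries where they do the work, as an engineer would, in place of code of your own. Each camera call takes 0.05 s, during which the arm holds its last target. There are 200 camera calls.

### The job

Take the steel scoop from its white mat and, touching the coal only with the scoop, weigh in at least four of the six coal lumps: scoop them out of the steel sample pan and tip them gently, from close above, into the white dish on the balance. Spill nothing (what you do not weigh in stays in the pan), never touch the balance or its dish, and leave the dish in the middle of the weighing plate. Then stand the scoop back on its mat and leave the other things on the bench where they are.

Things in the scene. Friction and masses are not known exactly. Their poses are not given: they have to be found in the camera images.
- scoop: Flat-bottomed steel hand scoop, blue handle, 0.25 kg, standing on its bowl. Origin: centre of the bowl's underside; x to its open nose, z up. Bowl 100 mm long (x -50 to +50), 92 mm wide, 2.5 mm steel, open bevelled front; back wall 46 mm high; side walls 46 mm high at the back, 20 mm at x = +10, running out at x = +40. Coal tumbles out at 15 to 35 degrees nose down, stays in level.
- scoop_grip (a point): Good grip point on the handle's centre line, 50 mm along it: x = -93, y = 0, z = 71 mm in the scoop's frame. The handle runs from the top of the back wall (x = -50, z = 46) back and up at 30 degrees to x = -159, z = 109. Bar 22 mm wide (y, flat parallel sides), 18 mm thick from 18 mm along it to its end. With the bowl level it can be gripped with the tool straight down.
- scoop_lip (a point): Middle of the front lower edge of the scoop's bowl: at x = +50, y = 0, z = 0 mm in the scoop's frame. Slid along the pan's floor, no more than 2 mm above it, up to the pan's end wall, it gets under the lumps as they meet that wall (pushes of up to 20 N); tip the scoop back about its rear edge before lifting.
- scoop_mid (a point): Middle of the space in the scoop's bowl, 20 mm above its underside (x = 0, y = 0, z = 20 mm in the scoop's frame).
- mat: White plastic mat fixed on the bench, 180 (x) x 130 (y) x 3 mm thick, on which the scoop stands at the start. Origin: centre of its underside; top at z = +3 mm.
- pan: Long narrow open pan of sheet steel, fixed, holding the coal sample. Origin: centre of its underside, x along its length. Outside 256 (x) x 110 (y) x 33 mm high, upright walls and floor 3 mm thick: inside 250 x 104 mm, floor at z = +3 mm. At the start the six lumps lie in the half towards its +x end (x from 0 to +120 mm), the other half is empty.
- coal0: An irregular black lump of coal, about 29 x 26 x 25 mm, 16 g, many-faceted: it slides and tumbles. Origin at its middle (about 12 mm above what it lies on); its axes mean nothing.
- coal1: An irregular black lump of coal, about 29 x 26 x 25 mm, 16 g, many-faceted: it slides and tumbles. Origin at its middle (about 12 mm above what it lies on); its axes mean nothing.
- coal2: An irregular black lump of coal, about 29 x 26 x 25 mm, 16 g, many-faceted: it slides and tumbles. Origin at its middle (about 12 mm above what it lies on); its axes mean nothing.
- coal3: An irregular black lump of coal, about 29 x 26 x 25 mm, 16 g, many-faceted: it slides and tumbles. Origin at its middle (about 12 mm above what it lies on); its axes mean nothing.
- coal4: An irregular black lump of coal, about 29 x 26 x 25 mm, 16 g, many-faceted: it slides and tumbles. Origin at its middle (about 12 mm above what it lies on); its axes mean nothing.
- coal5: An irregular black lump of coal, about 29 x 26 x 25 mm, 16 g, many-faceted: it slides and tumbles. Origin at its middle (about 12 mm above what it lies on); its axes mean nothing.
- balance: Top-loading laboratory balance fixed on the bench, white housing 240 (x) x 190 (y) mm, 58 mm high, with a sloping display console at its front (-x) edge. Origin: centre of its underside. Square steel weighing plate 150 x 150 mm whose top is 70 mm above the bench.
- plate (a point): Centre of the balance's weighing plate, on its top face (x = +30, y = 0, z = 70 mm in the balance's frame).
- dish: Round white dish standing loose on the weighing plate, 0.16 kg, sloping wall: 124 mm across at the foot, 156 mm at the rim, 32 mm high, wall and floor 3 mm thick. Origin: centre of its underside; rim at z = +32 mm (102 mm above the bench).
- dish_mid (a point): Middle of the space in the dish, 20 mm above its underside on its axis.
- brush: Bystander: loose sample brush lying on the bench, 170 mm long. Origin: middle of its underside, x along it.
- puck: Bystander: loose resin block with a polished face, 40 mm across, 18 mm high. Origin: centre of its underside.
- slidebox: Bystander: loose blue slide box, 100 (x) x 85 (y) x 32 mm. Origin: centre of its underside.
- jar: Bystander: loose amber glass jar, 60 mm across, 85 mm high. Origin: centre of its underside.
- mortar: Bystander: loose white mortar with pestle, 110 mm across, 60 mm high (pestle to 115 mm). Origin: centre of its underside.
- wash: Bystander: loose plastic bottle with red cap, 68 mm across, 170 mm high. Origin: centre of its underside.
Not all that is in view belongs to the job. There is more than one size of the dish; the job needs the smaller.

How it is judged:
By the outcome, as a careful person would: the job done as asked, in the order asked, and still so for the second after the job is handed in, with the robot touching nothing.
It also fails if it takes over 72 s, if anything falls off the work surface, if the arm or the gripper's body presses on something with over 40 N, if the wrist force passes 120 N, or if a joint passes its speed limit or range.

## Working session

There is one attempt and no reset: what is moved stays moved. The work goes in short steps, Python scripts to look and compute and a tool call to move; the robot and the scene stay as the last step left them, time stands still between calls to the robot, and variables do not carry over. Pictures are saved under pics/ and viewed, at most 10 in all, crops included, and the job is handed in when it is done.

Besides the shell and the picture viewer there is one more tool, called as name(argument=value, ...) on one line, values as JSON. jog_arm: Moves the arm, as the interface text tells. Its arguments: {"type":"object","properties":{"rows":{"type":"array"},"hand":{"type":"number"},"squeeze":{"type":"number"}},"required":["rows"]}

```bash
ls; mkdir -p pics
python3 - <<'E'
from plant import robot, imaging
import cv2, numpy as np
for n in ("scene","top"):
    c=imaging.read_camera(n); cv2.imwrite(f"pics/{n}0.png",cv2.resize(c["frame"][:,:,::-1],(800,600),interpolation=cv2.INTER_CUBIC))
    print(n,c["vertical_fov"],c["cx"],c["cy"],np.round(c["R"],3).tolist(),np.round(c["t"],3).tolist())
s=robot.read_state();print(s["t"],s["tool_pos"],s["orientation"],s["opening"])
E
```

```text
pics
scene 49.72543119775944 254.67652378939482 192.10677081152346 [[0.847, 0.531, 0.005], [0.426, -0.674, -0.604], [-0.317, 0.514, -0.797]] [-0.489, -0.093, 1.384]
top 48.31792685620635 257.8865477046426 192.05415273348058 [[-0.006, -1.0, 0.005], [-0.981, 0.005, -0.193], [0.193, -0.006, -0.981]] [0.084, 0.531, 1.389]
0.1 [0.13705978 0.58361393 0.21768865] [-3.61694368e-01 -3.12036624e+00  2.54310812e-03] 0.09313685189038011
```

View pics/scene0.png

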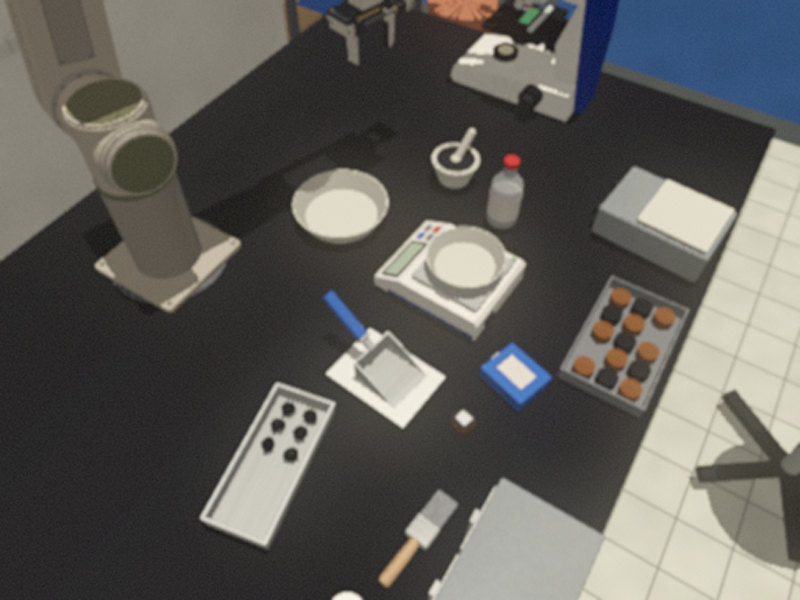

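View pics/top0.png

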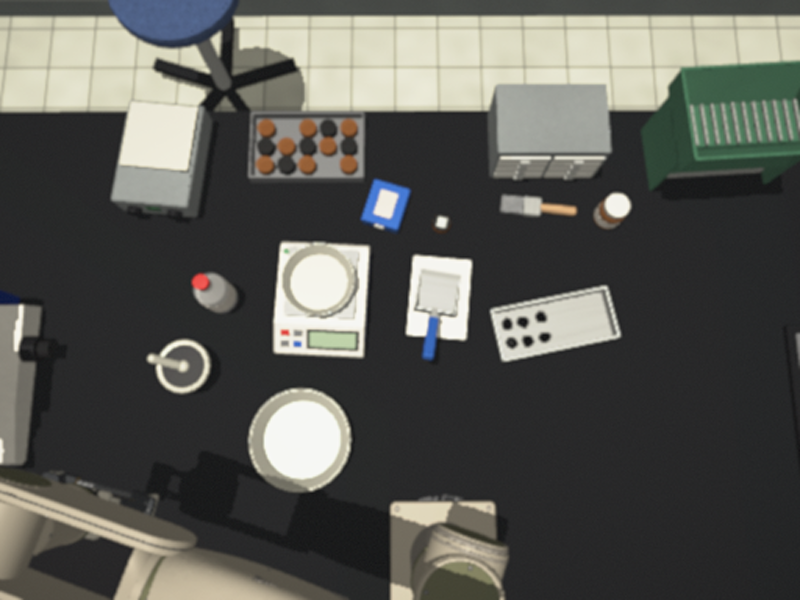

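The top picture shows the pan at (555,323) with six black lumps at its left end. The scoop is on its mat at (437,297), with the handle at (432,338). The small dish is on the balance at (320,280).
Possible mix-ups:
- **Dish:** the small one at (320,280) on the plate is right. The large one at (300,438) on the bench is wrong.
- **Handle:** blue scoop handle at (432,338) is right, not the blue slide box at (386,205) or the brush at (540,206).
- **Coal:** black lumps in the pan at (525,330) are right, not the black and brown discs in the tray at (307,147).

Next is one close crop to check these choices.

Run:
```python
from plant import robot, imaging
import cv2, numpy as np
fr=np.mean([imaging.read_camera("top")["frame"].astype(float) for _ in range(4)],0).astype(np.uint8)
c=fr[140:245,165:405,::-1]  # x0=165,y0=140 scale 3.3333
cv2.imwrite("pics/crop1.png",cv2.resize(c,(800,350),interpolation=cv2.INTER_CUBIC))
```

```text
(no output)
```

View pics/crop1.png

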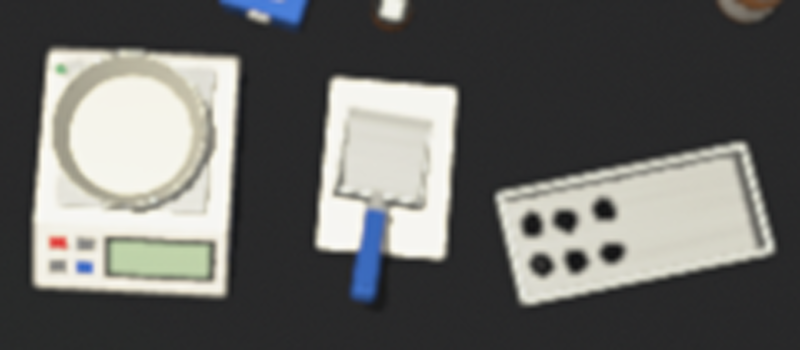

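The crop shows everything needed, in crop pixels:
- **Pan rim corners:** (496,192), (744,143), (776,253), (523,305).
- **Mat corners:** (330,76), (458,86), (446,260), (316,249).
- **Scoop:** handle end (363,299), neck (376,210), nose edge (350,110)–(433,123).
- **Dish rim:** centred at (132,131), the small dish on the plate.

The choices are confirmed.

```bash
cat > h.py <<'E'
from plant import robot, imaging
import cv2, numpy as np
from scipy.spatial.transform import Rotation as Rn
def ray(c,u,v):
    f=192/np.tan(np.radians(c["vertical_fov"]/2))
    R=np.array(c["R"]);t=np.array(c["t"])
    return -R.T@t, R.T@np.array([(u-c["cx"])/f,(v-c["cy"])/f,1])
def at(c,u,v,z):
    o,d=ray(c,u,v); return o+d*(z-o[2])/d[2]
def proj(c,X):
    f=192/np.tan(np.radians(c["vertical_fov"]/2))
    p=np.array(c["R"])@X+np.array(c["t"]); return p[0]/p[2]*f+c["cx"],p[1]/p[2]*f+c["cy"]
E
python3 - <<'E'
from h import *
c=imaging.read_camera("top"); s=imaging.read_camera("scene")
g=lambda u,v,z: at(c,165+(u+.5)*.3-.5,140+(v+.5)*.3-.5,z)
k=lambda u,v,z: at(s,(u+.5)*.64-.5,(v+.5)*.64-.5,z)
def rect(n,P):
    P=np.array(P); ed=[np.linalg.norm(P[i]-P[(i+1)%4])for i in range(4)]
    a=[np.degrees(np.arctan2(*(P[(i+1)%4]-P[i])[[1,0]]))for i in range(4)]
    print(n,"centre",P.mean(0).round(4),"edges",np.round(ed,3),"ang",np.round(a,1))
rect("pan",[g(496,192,.033),g(744,143,.033),g(776,253,.033),g(523,305,.033)])
rect("pan scene",[k(277,383,.033),k(336,403,.033),k(268,546,.033),k(202,518,.033)])
rect("mat",[g(330,76,.003),g(458,86,.003),g(446,260,.003),g(316,249,.003)])
rect("mat scene",[k(370,329,.003),k(444,377,.003),k(404,425,.003),k(327,374,.003)])
rect("bal",[g(48,48,.058),g(240,58,.058),g(226,297,.058),g(33,288,.058)])
print("dish",g(132,131,.102),"w",g(52,131,.102)-g(212,131,.102),"scene",k(466,261,.102))
print("dish floor",g(130,131,.073))
print("handle end",g(363,299,.109),"neck",g(376,207,.05), "scene end",k(331,296,.105))
print("nose",g(350,110,.003),g(433,123,.003),"backtop",g(335,193,.049),g(425,207,.049))
print("coal",[g(*p,.015).round(3).tolist() for p in[(532,223),(566,220),(604,209),(541,264),(576,261),(612,252)]])
E
```

```text
pan centre [ 0.4837 -0.2484  0.033 ] edges [0.262 0.117 0.263 0.118] ang [ -79.  -167.6  101.2   11.5]
pan scene centre [ 0.4861 -0.2485  0.033 ] edges [0.115 0.261 0.117 0.259] ang [  11.8  -78.  -169.4  101.7]
mat centre [0.5493 0.0007 0.003 ] edges [0.136 0.186 0.135 0.185] ang [-94.9 174.7  84.8  -5. ]
mat scene centre [ 5.494e-01 -4.000e-04  3.000e-03] edges [0.177 0.123 0.177 0.128] ang [ -5.5 -95.4 176.1  84.9]
bal centre [0.5353 0.2561 0.058 ] edges [0.197 0.245 0.191 0.246] ang [-93.4 177.   87.   -1.8]
dish [0.56624821 0.25634209 0.102     ] w [0.00080334 0.15652817 0.        ] scene [0.57552623 0.24653423 0.102     ]
dish floor [0.57290041 0.26188608 0.073     ]
handle end [0.39944138 0.03265917 0.109     ] neck [0.49846427 0.01586127 0.05      ] scene end [0.40703934 0.0367037  0.105     ]
nose [0.61043624 0.03925723 0.003     ] [ 0.59592941 -0.04792748  0.003     ] backtop [0.51319121 0.0569714  0.049     ] [ 0.49837071 -0.03356212  0.049     ]
coal [[0.487, -0.146, 0.015], [0.49, -0.182, 0.015], [0.501, -0.221, 0.015], [0.444, -0.154, 0.015], [0.447, -0.19, 0.015], [0.456, -0.227, 0.015]]
```

jog_arm(rows=[[[-0.74, -0.79, 0], [0, 0, 0]], [[-0.74, -0.79, 0], [0, 0, 0]], [[-0.74, -0.79, 0], [0, 0, 0]], [[-0.74, -0.79, 0], [0, 0, 0]], [[-0.74, -0.79, 0], [0, 0, 0]]], hand=-1)

```text
t: 0.9
tool_pos: [0.2468, 0.3934, 0.2187]
orientation: [0.365, 3.119, -0.001]
force: [-0.4, 0.8, 0.4]
opening: 0.0932
gripper_force: 0.0
```

jog_arm(rows=[[[-0.74, -0.79, 0], [0, 0, 0]], [[-0.74, -0.79, 0], [0, 0, 0]], [[-0.74, -0.79, 0], [0, 0, 0]], [[-0.74, -0.79, 0], [0, 0, 0]], [[-0.74, -0.79, 0], [0, 0, 0]]])

```text
t: 1.4
tool_pos: [0.3548, 0.2053, 0.219]
orientation: [0.367, 3.118, -0.001]
force: [-0.1, 0.6, 0.1]
opening: 0.0929
gripper_force: 0.0
```

jog_arm(rows=[[[-0.74, -0.79, 0], [0, 0, 0]], [[-0.74, -0.79, 0], [0, 0, 0]], [[-0.74, -0.79, 0], [0, 0, 0]], [[-0.74, -0.79, 0], [0, 0, 0]], [[-0.74, -0.79, 0], [0, 0, 0]]])

```text
t: 1.9
tool_pos: [0.4624, 0.0172, 0.2188]
orientation: [0.367, 3.119, -0.002]
force: [-0.8, -0.4, -0.2]
opening: 0.093
gripper_force: 0.0
```

jog_arm(rows=[[[0, 0, 0], [0, 0, 0.45]], [[0, 0, 0], [0, 0, 0.45]], [[0, 0, 0], [0, 0, 0.45]], [[0, 0, 0], [0, 0, 0.45]], [[0, 0, 0], [0, 0, 0.45]]])

```text
t: 2.4
tool_pos: [0.461, 0.021, 0.2187]
orientation: [1.428, 2.798, 0.0]
force: [0.1, 0.4, -1.1]
opening: 0.0929
gripper_force: 0.0
```

jog_arm(rows=[[[0, 0, 0], [0, 0, 0.45]], [[0, 0, 0], [0, 0, 0.45]], [[0, 0, 0], [0, 0, 0.45]], [[0, 0, 0], [0, 0, 0.45]], [[0, 0, 0], [0, 0, 0.45]]])

```text
t: 2.9
tool_pos: [0.4611, 0.0211, 0.2188]
orientation: [2.308, 2.131, 0.0]
force: [-0.0, 0.2, -0.4]
opening: 0.093
gripper_force: 0.0
```

jog_arm(rows=[[[0, 0, 0], [0, 0, 0.45]], [[0, 0, 0], [0, 0, 0.45]], [[0, 0, 0], [0, 0, 0.45]], [[0, 0, 0], [0, 0, 0.45]], [[0, 0, 0], [0, 0, 0.45]]])

```text
t: 3.4
tool_pos: [0.4611, 0.0211, 0.2188]
orientation: [2.903, 1.201, 0.0]
force: [-0.2, -0.1, -0.4]
opening: 0.093
gripper_force: 0.0
```

jog_arm(rows=[[[0, 0, 0], [0, 0, 0.45]], [[0, 0, 0], [0, 0, 0.45]], [[0, 0, 0], [0, 0, 0.45]], [[0, 0, 0], [0, 0, 0.45]], [[0, 0, 0], [0, 0, 0.45]]])

```text
t: 3.9
tool_pos: [0.4611, 0.0211, 0.2188]
orientation: [3.139, 0.122, 0.0]
force: [0.4, 0.0, 0.6]
opening: 0.0929
gripper_force: 0.0
```

jog_arm(rows=[[[0, 0, 0], [0, 0, 0.155]], [[0, 0, 0], [0, 0, 0.155]], [[0, 0, 0], [0, 0, 0.155]]])

```text
t: 4.2
tool_pos: [0.461, 0.0211, 0.2187]
orientation: [-3.131, 0.254, -0.0]
force: [-0.4, 0.3, 0.2]
opening: 0.0929
gripper_force: 0.0
```

Run:
```python
from h import *
s=robot.read_state();print(s["tool_pos"],np.degrees(Rn.from_rotvec(s["orientation"]).as_matrix()[:,0]), s["q"])
c=imaging.read_camera("wrist"); print(c["vertical_fov"],c["cx"],c["cy"])
t=imaging.read_camera("top")
# prediction of scoop points in the wrist view
f=192/np.tan(np.radians(c["vertical_fov"]/2))
def pw(X):
    p=np.array(c["R"])@X+np.array(c["t"]);th=np.arctan2(np.hypot(p[0],p[1]),p[2]);a=np.arctan2(p[1],p[0]);return c["cx"]+f*th*np.cos(a),c["cy"]+f*th*np.sin(a)
a=np.radians(-9.5);S=np.array([[np.cos(a),-np.sin(a),0],[np.sin(a),np.cos(a),0],[0,0,1]])
im=c["frame"][:,:,::-1].copy(); im=cv2.resize(im,(800,600),interpolation=cv2.INTER_CUBIC)
for P in([50,46,0],[50,-46,0],[-50,46,46],[-50,-46,46],[-159,11,109],[-159,-11,109],[-93,0,71],[-50,0,46]):
    u=pw(S@(np.array(P)/1e3)+[.5547,.0045,.003]); print(P,np.round(np.array(u)*800/512))
    cv2.circle(im,tuple(int(round(k*800/512)) for k in u),3,(0,255,0),1)
cv2.imwrite("pics/w1.png",im)
```

```text
[0.46103808 0.02108821 0.21873745] [ 5.65495583e+01 -9.21703274e+00  1.06036305e-02] [-6.54585298e-02 -2.53459766e-01  1.85614508e+00  9.86724483e-07
  1.53872132e+00  1.66690737e+00]
65.70646984690485 258.23173560393394 193.35654296479768
[50, 46, 0] [348.  93.]
[50, -46, 0] [461.  94.]
[-50, 46, 46] [341. 217.]
[-50, -46, 46] [468. 217.]
[-159, 11, 109] [387. 393.]
[-159, -11, 109] [421. 393.]
[-93, 0, 71] [404. 282.]
[-50, 0, 46] [404. 216.]
```

View pics/w1.png

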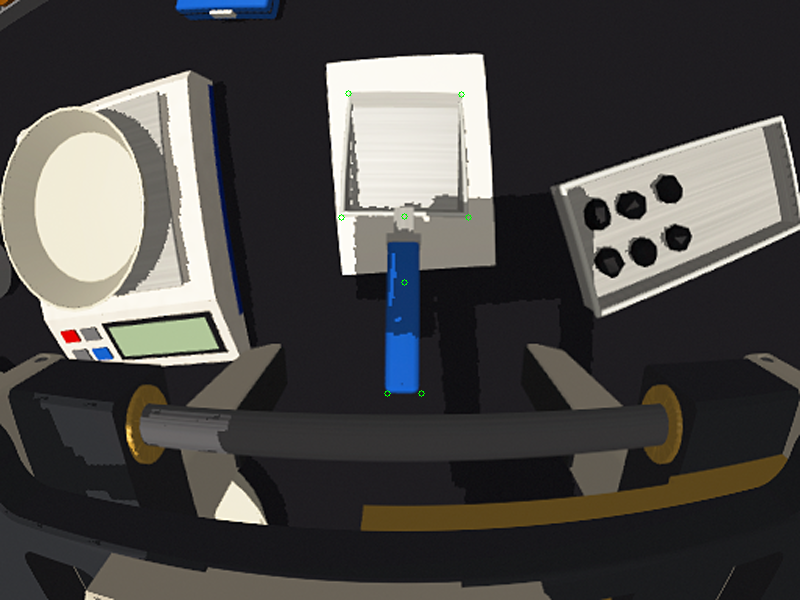

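The wrist picture shows the scoop's corners within about 1 px of prediction (nose (348,93)/(461,94), handle end (404,393)), and the handle lies between the fingers. Descending and gripping next.

jog_arm(rows=[[[0.01, 0, 0.2], [0, 0, 0]], [[0.01, 0, 0.4], [0, 0, 0]], [[0.01, 0, 0.6], [0, 0, 0]], [[0.01, 0, 0.77], [0, 0, 0]], [[0.01, 0, 0.82], [0, 0, 0]]])

```text
t: 4.8
tool_pos: [0.4598, 0.021, 0.0507]
orientation: [3.132, -0.248, -0.01]
force: [-0.5, -0.4, 0.1]
opening: 0.0928
gripper_force: 0.0
```

jog_arm(rows=[[[0, 0, 0], [0, 0, 0]], [[0, 0, 0], [0, 0, 0]], [[0, 0, 0], [0, 0, 0]], [[0, 0, 0], [0, 0, 0]], [[0, 0, 0], [0, 0, 0]]], hand=1, squeeze=60)

```text
t: 5.3
tool_pos: [0.4639, 0.0207, 0.0559]
orientation: [-3.132, 0.251, -0.003]
force: [0.8, 0.4, -0.1]
opening: 0.0574
gripper_force: 0.0
```

jog_arm(rows=[[[0, 0, 0], [0, 0, 0]], [[0, 0, 0], [0, 0, 0]], [[0, 0, 0], [0, 0, 0]], [[0, 0, 0], [0, 0, 0]], [[0, 0, 0], [0, 0, 0]]])

```text
t: 5.8
tool_pos: [0.4629, 0.0208, 0.0546]
orientation: [3.132, -0.251, -0.0]
force: [-0.1, -0.5, -0.1]
opening: 0.0215
gripper_force: 60.0
```

Run:
```python
from h import *
s=robot.read_state();print(s["t"],s["tool_pos"],s["orientation"],s["opening"],s["gripper_force"],s["force"],s["wrist_torque"])
# pan corners from wrist view of earlier pose are gone; re-view pan in top/scene by edge of bright region
c=imaging.read_camera("top")
```

```text
5.8 [0.46289717 0.02078891 0.05457319] [ 3.13151872e+00 -2.51148542e-01 -4.01340045e-04] 0.021456794879008236 59.99334096908569 [-0.14371118 -0.52583453 -0.07439965] [-0.01380556  0.1795181  -0.0721816 ]
```

jog_arm(rows=[[[0, 0, -0.1], [0, 0, 0]], [[0, 0, -0.25], [0, 0, 0]], [[0, 0, -0.45], [0, 0, 0]], [[0, 0, -0.6], [0, 0, 0]], [[0, 0, -0.65], [0, 0, 0]]])

```text
t: 6.35
tool_pos: [0.4647, 0.0207, 0.188]
orientation: [-3.131, 0.251, -0.008]
force: [1.2, -0.0, -2.2]
opening: 0.0219
gripper_force: 60.0
```

jog_arm(rows=[[[0.04, 0.12, 0], [0, 0, 0]], [[0.1, 0.34, 0], [0, 0, 0]], [[0.17, 0.57, 0], [0, 0, 0]], [[0.24, 0.8, 0], [0, 0, 0]], [[0.3, 1.0, 0], [0, 0, 0]]])

```text
t: 6.85
tool_pos: [0.4894, -0.1882, 0.1827]
orientation: [-3.131, 0.252, 0.003]
force: [0.2, 0.5, -1.8]
opening: 0.0214
gripper_force: 60.0
```

jog_arm(rows=[[[0.06, 0.23, 0], [0, 0, 0]], [[0.13, 0.46, 0], [0, 0, 0]], [[0.2, 0.7, 0], [0, 0, 0]], [[0.27, 0.92, 0], [0, 0, 0]], [[0.3, 1.0, 0], [0, 0, 0]]])

```text
t: 7.35
tool_pos: [0.5162, -0.397, 0.1816]
orientation: [-3.131, 0.256, 0.004]
force: [0.5, 1.0, -3.1]
opening: 0.0213
gripper_force: 60.0
```

jog_arm(rows=[[[0, 0, 0], [0, 0, -0.07]], [[0, 0, 0], [0, 0, -0.16]], [[0, 0, 0], [0, 0, -0.25]], [[0, 0, 0], [0, 0, -0.33]], [[0, 0, 0], [0, 0, -0.4]]])

```text
t: 7.85
tool_pos: [0.5169, -0.3927, 0.182]
orientation: [-3.051, -0.736, 0.003]
force: [-0.0, 0.4, -3.3]
opening: 0.0215
gripper_force: 60.0
```

jog_arm(rows=[[[0, 0, 0], [0, 0, -0.09]], [[0, 0, 0], [0, 0, -0.18]], [[0, 0, 0], [0, 0, -0.27]], [[0, 0, 0], [0, 0, -0.36]], [[0, 0, 0], [0, 0, -0.43]]])

```text
t: 8.35
tool_pos: [0.5169, -0.3927, 0.182]
orientation: [-2.634, -1.706, 0.002]
force: [0.3, -0.2, -1.4]
opening: 0.0214
gripper_force: 60.0
```

jog_arm(rows=[[[0, 0, 0], [0, 0, -0.09]], [[0, 0, 0], [0, 0, -0.18]], [[0, 0, 0], [0, 0, -0.27]], [[0, 0, 0], [0, 0, -0.36]], [[0, 0, 0], [0, 0, -0.4]]])

```text
t: 8.85
tool_pos: [0.517, -0.3927, 0.1821]
orientation: [-1.979, -2.436, 0.0]
force: [0.3, 0.2, -2.4]
opening: 0.0217
gripper_force: 60.0
```

Run:
```python
from h import *
s=robot.read_state();x=Rn.from_rotvec(s["orientation"]).as_matrix()[:,0]
print(s["t"],s["tool_pos"],np.degrees(np.arctan2(x[1],x[0])),s["q"],s["gripper_force"])
c=imaging.read_camera("wrist");cv2.imwrite("pics/w2.png",cv2.resize(c["frame"][:,:,::-1],(800,600),interpolation=cv2.INTER_CUBIC))
```

```text
8.85 [ 0.51697369 -0.39269867  0.18210712] 101.83867825240652 [-7.28464935e-01  2.83019304e-01  1.38119456e+00 -1.81857830e-04
  1.48034782e+00 -9.35074332e-01] 59.990946650505066
```

View pics/w2.png

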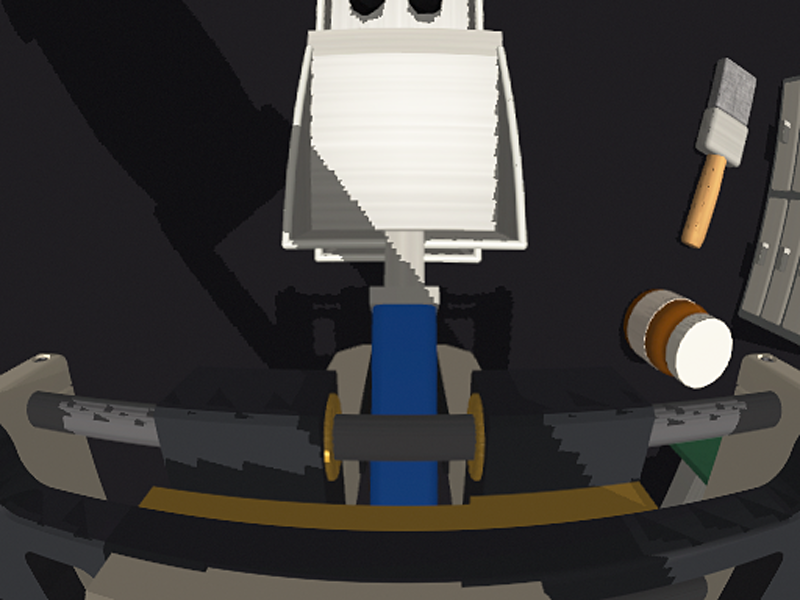

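The wrist picture shows the level empty scoop above the pan. The pan's near end corners are at about (316,256) and (481,256), and its side edges reach the top of the frame at about (318,2) and (483,2), slightly left of the scoop's axis.

Run:
```python
from h import *
c=imaging.read_camera("wrist"); s=robot.read_state()
im=c["frame"].astype(int).sum(2)
for r in (4,8,12,158,160,162,164,166,168): print(r,[int(k) for k in np.where(np.abs(np.diff(im[r,150:350]))>60)[0]+150])
for col in (205,215,300,305): print("col",col,[int(k) for k in np.where(np.abs(np.diff(im[140:185,col]))>60)[0]+140])
f=192/np.tan(np.radians(c["vertical_fov"]/2))
def wat(u,v,z):
    u=u-c["cx"];v=v-c["cy"];r=np.hypot(u,v);th=r/f
    d=np.array(c["R"]).T@np.array([np.sin(th)*u/r,np.sin(th)*v/r,np.cos(th)]);o=-np.array(c["R"]).T@np.array(c["t"])
    return o+d*(z-o[2])/d[2]
S=Rn.from_rotvec(s["orientation"]).as_matrix();S[:,1:]*=1
for p in((316,262),(481,262),(318,2),(483,2)):
    w=wat((p[0]+.5)*.64-.5,(p[1]+.5)*.64-.5,.033); print(p,w.round(4),"in tool",(S.T@(w-s["tool_pos"])).round(4))
```

```text
4 [202, 203, 205, 206, 207, 208, 211, 212, 223, 224, 225, 242, 243, 245, 260, 261, 263, 264, 281, 282, 299, 300, 303, 304, 305, 308, 309]
8 [201, 202, 203, 205, 206, 207, 211, 212, 224, 228, 229, 236, 237, 238, 244, 263, 266, 267, 268, 277, 278, 281, 282, 299, 303, 304, 305, 308, 309]
12 [201, 202, 203, 205, 206, 207, 211, 212, 230, 234, 238, 265, 266, 277, 299, 300, 303, 304, 305, 306, 307, 308, 309]
158 [180, 181, 189, 190, 249, 250, 335, 336, 337]
160 [200, 201, 204, 205, 206, 252, 253, 270, 271, 302, 303, 304, 307, 308]
162 [200, 201, 204, 205, 211, 212, 252, 253, 270, 274, 275, 279, 280, 283, 284, 296, 301, 302, 303, 304, 307, 308]
164 [200, 201, 218, 219, 255, 256, 270, 304, 307, 308]
166 [201, 202, 219, 255, 256, 306, 307, 308]
168 [245, 246, 261, 262, 270, 271, 306]
col 205 [158, 159, 163, 165, 166, 167]
col 215 [152, 162, 163, 166, 167]
col 300 [146, 147, 152, 153, 154, 157, 158, 159, 162, 163, 164, 166, 167, 168]
col 305 [146, 147, 152, 153, 154, 156, 157, 158, 166, 167, 168]
(316, 262) [ 0.452 -0.389  0.033] in tool [ 0.0164 -0.0627  0.1495]
(481, 262) [ 0.5643 -0.3653  0.033 ] in tool [0.017  0.0521 0.1493]
(318, 2) [ 0.4147 -0.2058  0.033 ] in tool [ 0.2033 -0.0624  0.1499]
(483, 2) [ 0.5273 -0.1825  0.033 ] in tool [0.2035 0.0525 0.1497]
```

jog_arm(rows=[[[-0.05, -0.018, 0.05], [0, 0, 0]], [[-0.05, -0.018, 0.16], [0, 0, 0]], [[-0.05, -0.018, 0.3], [0, 0, 0]], [[-0.05, -0.018, 0.4], [0, 0, 0]], [[-0.05, -0.018, 0.45], [0, 0, 0]]])

```text
t: 9.45
tool_pos: [0.5143, -0.403, 0.0903]
orientation: [-1.986, -2.427, -0.0]
force: [-0.1, -0.3, -2.4]
opening: 0.0214
gripper_force: 60.0
```

jog_arm(rows=[[[0, 0, 0.04], [0, 0, 0]], [[0, 0, 0.08], [0, 0, 0]], [[0, 0, 0.12], [0, 0, 0]], [[0, 0, 0.15], [0, 0, 0]], [[0, 0, 0.165], [0, 0, 0]]])

```text
t: 9.95
tool_pos: [0.5162, -0.4037, 0.0613]
orientation: [-1.987, -2.433, 0.0]
force: [-0.1, -0.0, -2.3]
opening: 0.0213
gripper_force: 60.0
```

jog_arm(rows=[[[0, 0, 0.005], [0, 0, 0]], [[0, 0, 0.01], [0, 0, 0]], [[0, 0, 0.015], [0, 0, 0]], [[0, 0, 0.02], [0, 0, 0]], [[0, 0, 0.02], [0, 0, 0]]])

```text
t: 10.45
tool_pos: [0.5162, -0.4038, 0.0577]
orientation: [1.987, 2.433, -0.0]
force: [0.2, -0.7, -2.8]
opening: 0.0214
gripper_force: 60.0
```

Run:
```python
from h import *
s=robot.read_state();x=Rn.from_rotvec(s["orientation"]).as_matrix()
print(s["t"],s["tool_pos"],x.round(3),s["force"],s["wrist_torque"])
c=imaging.read_camera("wrist");cv2.imwrite("pics/w3.png",cv2.resize(c["frame"][:,:,::-1],(800,600),interpolation=cv2.INTER_CUBIC))
```

```text
10.45 [ 0.51618857 -0.4037581   0.0576659 ] [[-0.2   0.98  0.  ]
 [ 0.98  0.2  -0.  ]
 [-0.    0.   -1.  ]] [ 0.2376791  -0.71587403 -2.83827288] [-0.18919774  0.06960747  0.00515708]
```

View pics/w3.png

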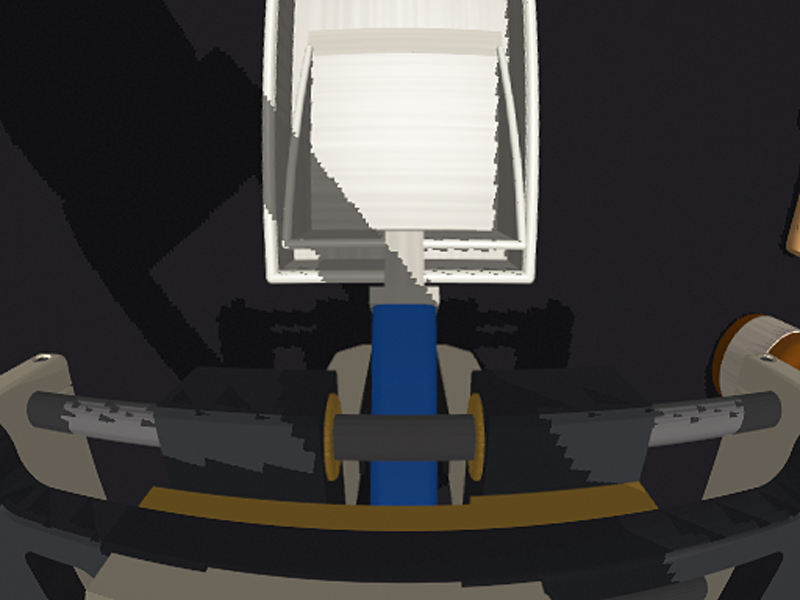

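The picture shows the scoop inside the pan, all the way down beside its walls. Scoop mid is at x≈404.8 px and pan mid at x≈401, so I shift about 1.5 mm left, lower to the floor, then push.

jog_arm(rows=[[[0, -0.008, 0.005], [0, 0, 0]], [[0, -0.008, 0.01], [0, 0, 0]], [[0, -0.008, 0.014], [0, 0, 0]], [[0, -0.008, 0.016], [0, 0, 0]], [[0, -0.008, 0.016], [0, 0, 0]]])

```text
t: 11.0
tool_pos: [0.5146, -0.4042, 0.0547]
orientation: [1.987, 2.433, -0.0]
force: [-0.7, -0.1, -1.0]
opening: 0.0219
gripper_force: 60.0
```

jog_arm(rows=[[[0.03, 0, 0], [0, 0, 0]], [[0.07, 0, 0], [0, 0, 0]], [[0.11, 0, 0], [0, 0, 0]], [[0.15, 0, 0], [0, 0, 0]], [[0.19, 0, 0], [0, 0, 0]]])

```text
t: 11.5
tool_pos: [0.507, -0.366, 0.0546]
orientation: [1.987, 2.433, -0.0]
force: [0.3, -1.5, -0.2]
opening: 0.0213
gripper_force: 60.0
```

Run:
```python
from h import *
s=robot.read_state();print(s["t"],s["tool_pos"],s["orientation"],s["force"],s["wrist_torque"])
```

```text
11.5 [ 0.50696932 -0.36603656  0.05462153] [ 1.98663056e+00  2.43328882e+00 -4.36479645e-05] [ 0.27318548 -1.50718204 -0.17374879] [-0.33610623  0.01730623  0.01811374]
```

jog_arm(rows=[[[0.05, 0, 0.002], [0, 0, 0]], [[0.1, 0, 0.003], [0, 0, 0]], [[0.15, 0, 0.003], [0, 0, 0]], [[0.2, 0, 0.003], [0, 0, 0]], [[0.24, 0, 0.003], [0, 0, 0]]])

```text
t: 12.0
tool_pos: [0.4978, -0.3195, 0.0546]
orientation: [1.986, 2.432, -0.0]
force: [0.6, -4.0, 4.8]
opening: 0.0217
gripper_force: 60.0
```

jog_arm(rows=[[[0.03, 0, 0], [0, 0, 0]], [[0.06, 0, 0], [0, 0, 0]], [[0.09, 0, 0], [0, 0, 0]], [[0.12, 0, 0], [0, 0, 0]], [[0.14, 0, 0], [0, 0, 0]]])

```text
t: 12.5
tool_pos: [0.4922, -0.2923, 0.0546]
orientation: [1.986, 2.432, -0.0]
force: [1.1, -3.3, 5.1]
opening: 0.0214
gripper_force: 60.0
```

Run:
```python
from h import *
s=robot.read_state();print(s["t"],s["tool_pos"],s["orientation"],s["force"],s["wrist_torque"])
c=imaging.read_camera("wrist");cv2.imwrite("pics/w4.png",cv2.resize(c["frame"][:250,100:400,::-1],(720,600),interpolation=cv2.INTER_CUBIC))
```

```text
12.5 [ 0.49217131 -0.29228598  0.05457028] [ 1.98595355e+00  2.43210862e+00 -4.07877133e-04] [ 1.0814811  -3.27370875  5.05472182] [-0.70590082 -0.0074878   0.02740111]
```

View pics/w4.png

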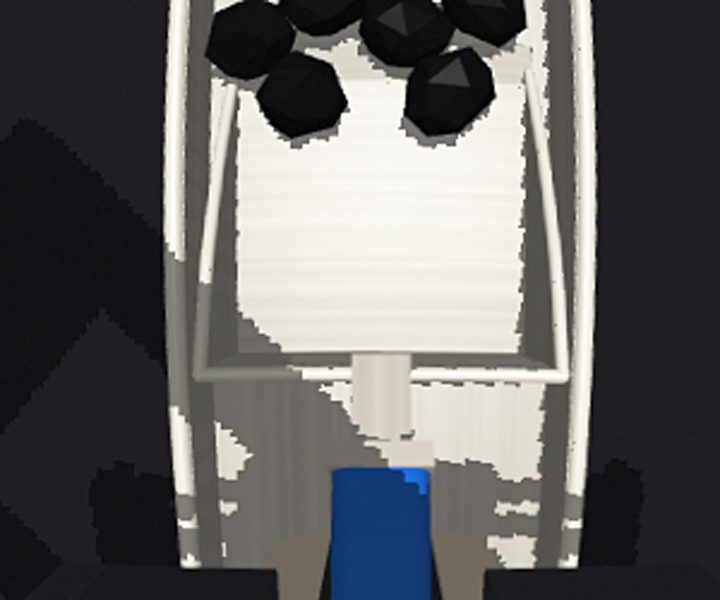

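The picture shows two lumps already inside the bowl, near (300,95) and (450,92), and the other four at the lip near (250,40)–(490,15). I keep pushing.

jog_arm(rows=[[[0.02, 0, 0], [0, 0, 0]], [[0.04, 0, 0], [0, 0, 0]], [[0.06, 0, 0], [0, 0, 0]], [[0.08, 0, 0], [0, 0, 0]], [[0.09, 0, 0], [0, 0, 0]]])

```text
t: 13.05
tool_pos: [0.4886, -0.2749, 0.0546]
orientation: [1.986, 2.432, -0.001]
force: [0.6, -5.2, 5.8]
opening: 0.0215
gripper_force: 60.0
```

Run:
```python
from h import *
s=robot.read_state();print(s["t"],s["tool_pos"],s["force"],s["wrist_torque"])
f=imaging.read_camera("top")["frame"]
```

```text
13.05 [ 0.48861161 -0.27493683  0.05455547] [ 0.64231899 -5.22109233  5.77910384] [-0.84779269  0.01814399 -0.01188797]
```

jog_arm(rows=[[[0.005, 0, 0], [0, 0, 0]], [[0.01, 0, 0], [0, 0, 0]], [[0.015, 0, 0], [0, 0, 0]], [[0.015, 0, 0], [0, 0, 0]]])

```text
t: 13.5
tool_pos: [0.4881, -0.2721, 0.0546]
orientation: [1.986, 2.432, -0.001]
force: [0.3, -5.0, 5.1]
opening: 0.0212
gripper_force: 60.0
```

Run:
```python
from h import *
s=robot.read_state();print(s["t"],s["tool_pos"],s["force"],s["wrist_torque"])
```

```text
13.5 [ 0.48807687 -0.27211237  0.05460115] [ 0.33061722 -5.01480034  5.10549592] [-0.7940149  -0.03793345  0.01450145]
```

jog_arm(rows=[[[0.005, 0, 0], [0, 0, 0]], [[0.01, 0, 0], [0, 0, 0]], [[0.01, 0, 0], [0, 0, 0]]])

```text
t: 13.8
tool_pos: [0.4877, -0.2703, 0.0546]
orientation: [1.986, 2.432, -0.001]
force: [0.7, -6.0, 4.7]
opening: 0.0215
gripper_force: 60.0
```

jog_arm(rows=[[[0.005, 0, 0], [0, 0, 0]], [[0.005, 0, 0], [0, 0, 0]], [[0.005, 0, 0], [0, 0, 0]]])

```text
t: 14.1
tool_pos: [0.4874, -0.2694, 0.0546]
orientation: [1.986, 2.432, -0.001]
force: [0.8, -5.8, 4.6]
opening: 0.0212
gripper_force: 60.0
```

Run:
```python
from h import *
c=imaging.read_camera("wrist")
cv2.imwrite("pics/w5.png",cv2.resize(c["frame"][:250,100:400,::-1],(720,600),interpolation=cv2.INTER_CUBIC))
```

```text
(no output)
```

View pics/w5.png

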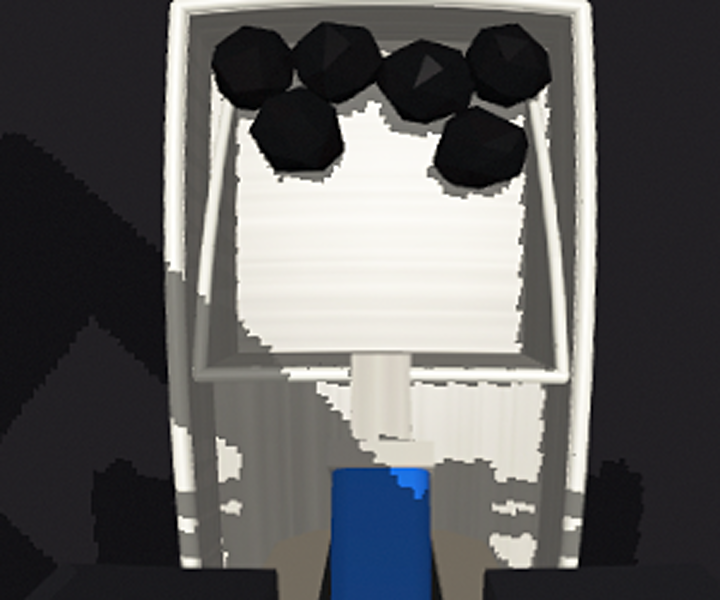

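The picture shows all six lumps straddling the lip against the end wall, two of them well inside at (297,130) and (480,145). A gap of roughly 8 mm is left to the wall, so I push on in small steps.

jog_arm(rows=[[[0.005, 0, 0], [0, 0, 0]], [[0.01, 0, 0], [0, 0, 0]], [[0.015, 0, 0], [0, 0, 0]], [[0.015, 0, 0], [0, 0, 0]]])

```text
t: 14.55
tool_pos: [0.4876, -0.2686, 0.0556]
orientation: [1.984, 2.429, -0.004]
force: [2.6, -13.0, 4.6]
opening: 0.0213
gripper_force: 60.0
```

jog_arm(rows=[[[0.005, 0, 0], [0, 0, 0]], [[0.01, 0, 0], [0, 0, 0]], [[0.01, 0, 0], [0, 0, 0]]])

```text
t: 14.85
tool_pos: [0.4876, -0.2679, 0.0563]
orientation: [1.982, 2.427, -0.005]
force: [1.2, -16.4, 5.9]
opening: 0.0217
gripper_force: 60.0
```

jog_arm(rows=[[[-0.011, 0, 0.006], [0, 0.028, 0]], [[-0.022, 0, 0.014], [0, 0.056, 0]], [[-0.032, 0, 0.023], [0, 0.083, 0]], [[-0.042, 0, 0.032], [0, 0.111, 0]], [[-0.042, 0, 0.032], [0, 0.111, 0]]])

```text
t: 15.35
tool_pos: [0.488, -0.2691, 0.0502]
orientation: [-1.894, -2.321, -0.174]
force: [-9.7, 16.1, 34.0]
opening: 0.0216
gripper_force: 60.0
```

jog_arm(rows=[[[-0.011, 0, 0.006], [0, 0.028, 0]], [[-0.022, 0, 0.014], [0, 0.056, 0]], [[-0.032, 0, 0.023], [0, 0.083, 0]], [[-0.042, 0, 0.034], [0, 0.111, 0]], [[-0.042, 0, 0.034], [0, 0.111, 0]]])

```text
t: 15.85
tool_pos: [0.4894, -0.2781, 0.0397]
orientation: [-1.804, -2.208, -0.323]
force: [-0.6, 1.6, 11.8]
opening: 0.0216
gripper_force: 60.0
```

Run:
```python
from h import *
s=robot.read_state();print(s["t"],s["tool_pos"],Rn.from_rotvec(s["orientation"]).as_matrix().round(3),s["force"],s["wrist_torque"],s["q"].round(2) if hasattr(s["q"],"round") else s["q"])
c=imaging.read_camera("wrist")
cv2.imwrite("pics/w6.png",cv2.resize(c["frame"][:250,100:400,::-1],(720,600),interpolation=cv2.INTER_CUBIC))
```

```text
15.85 [ 0.48943536 -0.27814817  0.03971145] [[-0.187  0.98  -0.068]
 [ 0.919  0.199  0.339]
 [ 0.346  0.001 -0.938]] [-0.59456556  1.55009213 11.84994077] [ 1.32445659  0.14661144 -0.1615845 ] [-0.75  0.45  1.49  0.2   1.49 -0.99]
```

View pics/w6.png

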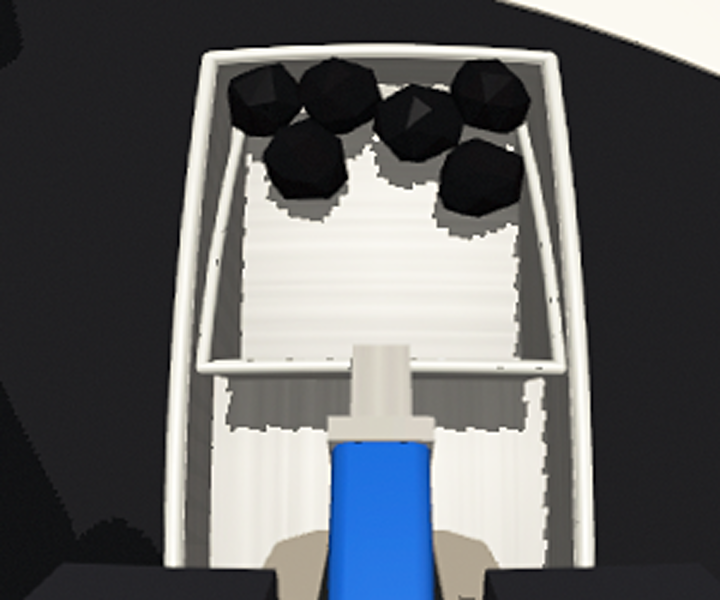

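The picture shows the scoop tipped back, with all six lumps still near the lip against the end wall (row 60–200) and none outside the pan. I tip further, then retreat while the nose is still inside the pan.

jog_arm(rows=[[[-0.005, 0, -0.004], [0, 0.02, 0]], [[-0.015, 0, 0.006], [0, 0.05, 0]], [[-0.025, 0, 0.016], [0, 0.08, 0]], [[-0.035, 0, 0.026], [0, 0.11, 0]], [[-0.045, 0, 0.036], [0, 0.133, 0]]])

```text
t: 16.4
tool_pos: [0.4896, -0.2839, 0.0284]
orientation: [-1.685, -2.063, -0.486]
force: [0.1, 0.2, 1.3]
opening: 0.0214
gripper_force: 60.0
```

jog_arm(rows=[[[-0.015, 0, -0.01], [0, 0, 0]], [[-0.03, 0, -0.02], [0, 0, 0]], [[-0.05, 0, -0.03], [0, 0, 0]], [[-0.06, 0, -0.035], [0, 0, 0]], [[-0.06, 0, -0.035], [0, 0, 0]]])

```text
t: 16.9
tool_pos: [0.4933, -0.2991, 0.0291]
orientation: [-1.689, -2.068, -0.482]
force: [0.6, -0.5, -2.9]
opening: 0.0216
gripper_force: 60.0
```

Run:
```python
from h import *
s=robot.read_state();print(s["t"],s["tool_pos"],Rn.from_rotvec(s["orientation"]).as_matrix().round(3),s["force"],s["wrist_torque"],s["q"].round(2) if hasattr(s["q"],"round") else s["q"])
c=imaging.read_camera("wrist");c2=imaging.read_camera("scene")["frame"]
a=cv2.resize(c["frame"][:250,100:400,::-1],(480,400),interpolation=cv2.INTER_CUBIC)
b=cv2.resize(c2[235:355,120:220,::-1],(320,400),interpolation=cv2.INTER_CUBIC)
cv2.imwrite("pics/w7.png",np.hstack([a,b]))
```

```text
16.9 [ 0.49325352 -0.299129    0.0291188 ] [[-0.17   0.98  -0.105]
 [ 0.832  0.2    0.517]
 [ 0.528  0.    -0.849]] [ 0.61397559 -0.48690694 -2.90344969] [-8.70610321e-01 -1.18230663e-01  2.77251029e-05] [-0.82  0.68  1.26  0.28  1.69 -1.06]
```

View pics/w7.png

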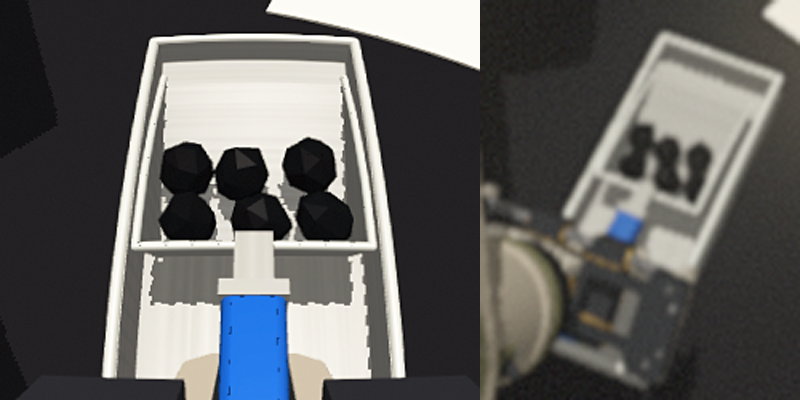

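The picture shows all six lumps settled at the back of the bowl (wrist view, rows 140–240) and the pan empty. I have used all ten views, so from here I check by numbers only: handle slip and dish position.

Run:
```python
from h import *
from scipy.optimize import minimize
c=imaging.read_camera("wrist"); s=robot.read_state()
f=192/np.tan(np.radians(c["vertical_fov"]/2))
def pw(X):
    p=np.array(c["R"])@X+np.array(c["t"]);th=np.arctan2(np.hypot(p[0],p[1]),p[2]);a=np.arctan2(p[1],p[0]);return np.array([c["cx"]+f*th*np.cos(a),c["cy"]+f*th*np.sin(a)])
T=Rn.from_rotvec(s["orientation"]).as_matrix()
for d in (0,3,6,9,12,15):
    # scoop->tool, nose-down slip d about grasp point; scoop x=tool x, y=-y, z=-z
    q=Rn.from_euler('y',d,degrees=True).as_matrix()
    o=[]
    for P in([50,0,0],[-50,0,46],[10,46,20],[-50,46,46]):
        v=q@((np.array(P)-[-93,0,71])/1e3); v=np.array([v[0],-v[1],-v[2]-.019]); o+=pw(s["tool_pos"]+T@v).round(1).tolist()
    print(d,o)
# dish fit by gradient along projected circles
def score(p,cam,g):
    a=np.linspace(0,2*np.pi,180,endpoint=False);t=0
    for r,z in((.078,.102),(.059,.073)):
        uv=np.array([proj(cam,np.array([p[0]+r*np.cos(k),p[1]+r*np.sin(k),z])) for k in a],np.float32)
        t+=cv2.remap(g,uv[:,0].reshape(-1,1),uv[:,1].reshape(-1,1),cv2.INTER_LINEAR).mean()
    return t
best={}
tot=0
X=np.arange(.545,.605,.003);Y=np.arange(.23,.29,.003)
for n in("top","scene"):
    cam=imaging.read_camera(n); im=cv2.GaussianBlur(cv2.cvtColor(cam["frame"],cv2.COLOR_RGB2GRAY).astype(np.float32),(0,0),1)
    g=np.hypot(cv2.Sobel(im,5,1,0),cv2.Sobel(im,5,0,1)).astype(np.float32)
    S=np.array([[score((x,y),cam,g) for y in Y] for x in X]);S/=S.max();tot=tot+S
    i=np.unravel_index(S.argmax(),S.shape);print(n,X[i[0]],Y[i[1]])
i=np.unravel_index(tot.argmax(),tot.shape);print("both",X[i[0]],Y[i[1]])
```

```text
0 [259.8, 21.5, 260.3, 162.3, 191.4, 69.9, 183.5, 163.0]
3 [259.8, 29.1, 260.3, 164.1, 193.0, 75.0, 184.5, 164.7]
6 [259.7, 36.8, 260.3, 166.0, 194.6, 80.3, 185.4, 166.6]
9 [259.7, 44.4, 260.2, 168.0, 196.0, 85.7, 186.3, 168.6]
12 [259.7, 52.1, 260.2, 170.2, 197.4, 91.1, 187.2, 170.7]
15 [259.6, 59.8, 260.2, 172.5, 198.6, 96.7, 188.0, 173.0]
top 0.5720000000000001 0.263
scene 0.5690000000000001 0.26
both 0.5690000000000001 0.26
```

```bash
cat >> h.py <<'E'
SL=7.5; LIP=np.array([.1325,0,.067])
def plan(lip,pitch,head):
    s=robot.read_state();T=Rn.from_rotvec(s["orientation"]);a=np.radians(head)
    R=Rn.from_matrix(np.array([[np.cos(a),np.sin(a),0],[np.sin(a),-np.cos(a),0],[0,0,-1]]))*Rn.from_euler('y',pitch+SL,degrees=True)
    p=np.array(lip)-R.apply(LIP)
    sh=T.inv().apply(p-s["tool_pos"])/.2; tu=(T.inv()*R).as_rotvec()/(np.pi/2)
    print("t",round(s["t"],2),"lip now",(s["tool_pos"]+T.apply(LIP)).round(3),"F",np.round(s["force"],1),"tcp->",p.round(3),"shift",sh.round(3),"turn",tu.round(3))
E
python3 - <<'E'
from h import *
plan([.47,-.16,.20],22,101.8)
E
```

```text
t 17.15 lip now [ 0.464 -0.154  0.042] F [-0.8 -0.4 -3.2] tcp-> [ 0.5   -0.305  0.193] shift [ 0.4    0.029 -0.717] turn [ 0.002 -0.027 -0.003]
```

jog_arm(rows=[[[0.01, 0, -0.017], [0, 0, 0]], [[0.035, 0, -0.056], [0, 0, 0]], [[0.08, 0, -0.13], [0, 0, 0]], [[0.13, 0, -0.21], [0, 0, 0]], [[0.18, 0, -0.29], [0, 0, 0]]])

```text
t: 17.65
tool_pos: [0.4935, -0.2991, 0.0999]
orientation: [-1.689, -2.068, -0.483]
force: [0.1, 0.2, -3.2]
opening: 0.0219
gripper_force: 60.0
```

jog_arm(rows=[[[0.05, 0, -0.08], [0, 0, 0]], [[0.1, 0, -0.16], [0, 0, 0]], [[0.14, 0, -0.225], [0, 0, 0]], [[0.165, 0, -0.265], [0, 0, 0]], [[0.175, 0, -0.28], [0, 0, 0]]])

```text
t: 18.15
tool_pos: [0.4935, -0.2991, 0.1647]
orientation: [-1.689, -2.068, -0.483]
force: [0.2, -1.0, -4.1]
opening: 0.0218
gripper_force: 60.0
```

Run:
```python
from h import *
plan([.5,-.03,.21],22,101.8)
plan([.54,.09,.21],22,101.8)
plan([.574,.241,.18],15,101.8)
c=imaging.read_camera("wrist")["frame"]
print("dark px in bowl", int((c[30:165,190:330].sum(2)<110).sum()))
```

```text
t 18.15 lip now [ 0.464 -0.154  0.178] F [ 0.2 -1.  -4.1] tcp-> [ 0.53  -0.175  0.203] shift [0.585 0.305 0.138] turn [ 0.002 -0.026 -0.002]
t 18.15 lip now [ 0.464 -0.154  0.178] F [ 0.2 -1.  -4.1] tcp-> [ 0.57  -0.055  0.203] shift [1.051 0.62  0.428] turn [ 0.002 -0.026 -0.002]
t 18.15 lip now [ 0.464 -0.154  0.178] F [ 0.2 -1.  -4.1] tcp-> [0.604 0.096 0.191] shift [1.62  0.938 0.852] turn [ 0.002 -0.104 -0.002]
dark px in bowl 6132
```

jog_arm(rows=[[[0.03, 0.017, 0.016], [0, 0, 0]], [[0.1, 0.058, 0.052], [0, 0, 0]], [[0.21, 0.122, 0.11], [0, 0, 0]], [[0.35, 0.203, 0.183], [0, 0, 0]], [[0.5, 0.29, 0.26], [0, 0, 0]]])

```text
t: 18.7
tool_pos: [0.5273, -0.1744, 0.1712]
orientation: [-1.687, -2.065, -0.483]
force: [1.4, -0.4, -4.3]
opening: 0.0216
gripper_force: 60.0
```

jog_arm(rows=[[[0.13, 0.075, 0.068], [0, 0, 0]], [[0.26, 0.15, 0.136], [0, 0, 0]], [[0.38, 0.22, 0.2], [0, 0, 0]], [[0.5, 0.29, 0.262], [0, 0, 0]], [[0.6, 0.35, 0.315], [0, 0, 0]]])

```text
t: 19.2
tool_pos: [0.5685, -0.0271, 0.1816]
orientation: [-1.685, -2.066, -0.482]
force: [0.6, -0.1, -2.9]
opening: 0.0215
gripper_force: 60.0
```

jog_arm(rows=[[[0.1, 0.058, 0.053], [0, 0, 0]], [[0.21, 0.122, 0.111], [0, 0, 0]], [[0.32, 0.186, 0.17], [0, 0, 0]], [[0.41, 0.238, 0.217], [0, 0, 0]], [[0.47, 0.273, 0.249], [0, 0, 0]]])

```text
t: 19.7
tool_pos: [0.6004, 0.0874, 0.189]
orientation: [-1.685, -2.067, -0.482]
force: [0.5, -0.2, -3.2]
opening: 0.0219
gripper_force: 60.0
```

Run:
```python
from h import *
plan([.574,.239,.150],3,101.8)
plan([.574,.239,.120],0,101.8)
print(robot.read_state()["q"])
c=imaging.read_camera("wrist")["frame"]
print("dark px in bowl", int((c[30:165,190:330].sum(2)<110).sum()))
```

```text
t 19.7 lip now [0.571 0.232 0.202] F [ 0.5 -0.2 -3.2] tcp-> [0.603 0.1   0.192] shift [0.055 0.026 0.018] turn [-0.    -0.239 -0.002]
t 19.7 lip now [0.571 0.232 0.202] F [ 0.5 -0.2 -3.2] tcp-> [0.603 0.102 0.169] shift [0.005 0.026 0.12 ] turn [-0.    -0.273 -0.002]
[-0.2463663   0.31699234  1.43402453  0.49876792  1.64701921 -0.47587805]
dark px in bowl 6224
```

jog_arm(rows=[[[0.006, 0.005, 0.001], [0, -0.03, 0]], [[0.018, 0.01, 0.004], [0, -0.08, 0]], [[0.03, 0.016, 0.008], [0, -0.14, 0]], [[0.045, 0.022, 0.014], [0, -0.2, 0]], [[0.055, 0.026, 0.018], [0, -0.239, 0]]])

```text
t: 20.25
tool_pos: [0.6038, 0.0971, 0.1927]
orientation: [-1.896, -2.323, -0.171]
force: [0.4, 0.9, -3.2]
opening: 0.0216
gripper_force: 60.0
```

Run:
```python
from h import *
plan([.574,.239,.118],-6,101.8)
plan([.574,.239,.115],-14,101.8)
plan([.574,.239,.115],-26,101.8)
plan([.574,.239,.115],-38,101.8)
c=imaging.read_camera("wrist")["frame"]
print("dark px in bowl", int((c[30:165,190:330].sum(2)<110).sum()))
```

```text
t 20.25 lip now [0.575 0.237 0.15 ] F [ 0.4  0.9 -3.2] tcp-> [0.601 0.108 0.182] shift [ 0.043 -0.001  0.065] turn [ 0.    -0.097 -0.003]
t 20.25 lip now [0.575 0.237 0.15 ] F [ 0.4  0.9 -3.2] tcp-> [0.599 0.118 0.197] shift [ 0.106 -0.001 -0.   ] turn [ 0.    -0.186 -0.003]
t 20.25 lip now [0.575 0.237 0.15 ] F [ 0.4  0.9 -3.2] tcp-> [0.595 0.137 0.221] shift [ 0.224 -0.001 -0.101] turn [-0.    -0.32  -0.003]
t 20.25 lip now [0.575 0.237 0.15 ] F [ 0.4  0.9 -3.2] tcp-> [0.59  0.161 0.24 ] shift [ 0.361 -0.002 -0.175] turn [-0.    -0.453 -0.003]
dark px in bowl 5328
```

jog_arm(rows=[[[0.006, 0, 0.012], [0, -0.015, 0]], [[0.016, 0, 0.03], [0, -0.04, 0]], [[0.028, 0, 0.045], [0, -0.065, 0]], [[0.038, 0, 0.06], [0, -0.087, 0]], [[0.043, 0, 0.065], [0, -0.097, 0]]])

```text
t: 20.8
tool_pos: [0.6011, 0.1069, 0.1797]
orientation: [-1.972, -2.414, -0.026]
force: [-0.3, -0.4, -3.2]
opening: 0.0218
gripper_force: 60.0
```

jog_arm(rows=[[[0.012, 0, -0.022], [0, -0.022, 0]], [[0.026, 0, -0.045], [0, -0.045, 0]], [[0.045, 0, -0.075], [0, -0.075, 0]], [[0.065, 0, -0.105], [0, -0.105, 0]], [[0.084, 0, -0.13], [0, -0.133, 0]]])

```text
t: 21.3
tool_pos: [0.5986, 0.1222, 0.2075]
orientation: [1.898, 2.321, -0.172]
force: [0.1, 1.0, -2.2]
opening: 0.0215
gripper_force: 60.0
```

jog_arm(rows=[[[0.015, 0, -0.026], [0, -0.027, 0]], [[0.03, 0, -0.053], [0, -0.053, 0]], [[0.047, 0, -0.08], [0, -0.08, 0]], [[0.065, 0, -0.105], [0, -0.107, 0]], [[0.084, 0, -0.13], [0, -0.133, 0]]])

```text
t: 21.8
tool_pos: [0.5943, 0.143, 0.2298]
orientation: [1.785, 2.184, -0.353]
force: [-0.9, 0.3, -2.3]
opening: 0.0214
gripper_force: 60.0
```

Run:
```python
from h import *
plan([.574,.239,.115],-42,101.8)
print(robot.read_state()["q"])
c=imaging.read_camera("wrist")["frame"]
d=(c[:180,150:370].sum(2)<100).astype(np.uint8)
n,l,st,ce=cv2.connectedComponentsWithStats(d)
print([(st[i].tolist(),ce[i].round().tolist()) for i in range(1,n) if st[i][4]>150])
```

```text
t 21.8 lip now [0.575 0.238 0.118] F [-0.9  0.3 -2.3] tcp-> [0.589 0.169 0.245] shift [ 0.095 -0.002 -0.122] turn [-0.003 -0.136 -0.003]
[ 0.38266685  0.2273223   1.4105203  -0.38128971  1.57887154  0.19381529]
[([118, 0, 30, 19, 472], [132.0, 8.0]), ([176, 0, 44, 138, 3802], [201.0, 68.0]), ([135, 84, 32, 35, 812], [151.0, 101.0]), ([0, 87, 40, 91, 1908], [16.0, 116.0]), ([122, 159, 82, 21, 1173], [158.0, 170.0])]
```

jog_arm(rows=[[[0.015, 0, -0.026], [0, -0.027, 0]], [[0.03, 0, -0.053], [0, -0.053, 0]], [[0.047, 0, -0.08], [0, -0.08, 0]], [[0.065, 0, -0.105], [0, -0.107, 0]], [[0.084, 0, -0.13], [0, -0.133, 0]]])

```text
t: 22.35
tool_pos: [0.5894, 0.1678, 0.2474]
orientation: [1.667, 2.039, -0.514]
force: [-0.5, 1.0, -2.2]
opening: 0.0214
gripper_force: 60.0
```

jog_arm(rows=[[[0.012, 0, -0.022], [0, -0.022, 0]], [[0.026, 0, -0.045], [0, -0.045, 0]], [[0.039, 0, -0.067], [0, -0.067, 0]], [[0.039, 0, -0.067], [0, -0.067, 0]], [[0.039, 0, -0.067], [0, -0.067, 0]]])

```text
t: 22.85
tool_pos: [0.5867, 0.1822, 0.2542]
orientation: [1.603, 1.965, -0.588]
force: [-0.2, -1.0, -2.5]
opening: 0.0214
gripper_force: 60.0
```

Run:
```python
from h import *
plan([.574,.239,.115],-42,101.8)
F=[]
for k in range(5): F.append(robot.read_state()["force"][2]); c=imaging.read_camera("wrist")["frame"]
print(np.mean(F))
s=c[:180,150:370].sum(2); d=(s<100).astype(np.uint8)
for r in range(0,180,5): print(''.join('#' if s[r,k:k+4].mean()<100 else ('.' if s[r,k:k+4].mean()>350 else '-') for k in range(0,220,4)))
```

```text
t 22.85 lip now [0.575 0.239 0.118] F [-0.2 -1.  -2.5] tcp-> [0.589 0.169 0.245] shift [-0.021 -0.004  0.076] turn [-0.002  0.063 -0.002]
-2.475488422514018
.............................-#######-.............----
..............................#######.............-----
...............................-####..............-----
.................-####............................-----
.................######..........................------
................-######..........................------
.................######-........................-------
.................-####-.........................-------
...............................................--------
..............................................---------
.............................................----------
............................................-----------
...........................................------------
--.........................................------------
-----------..............................-.------------
-----------.-............................-..-----------
-----------.-...............................---
[... 372 characters left out ...]
...............--...........
--.........-..............................--...........
--........--..............................--...........
-.........--..............................--...........
-.........--..............................--..---......
-.........--..............................--..-----....
-.........--..............................---.-------..
-.........-................................--.---------
-..............................................--------
---...........................-------------------------
----------....................---------....------------
-----------------.............----------..-------------
----------------------..........-----------------------
```

Bowl floor pixels are all bright, so the scoop is empty, and lumps show in the dish. I lift straight up and move back over the mat.

jog_arm(rows=[[[-0.02, 0, -0.023], [0, 0, 0]], [[-0.06, 0, -0.07], [0, 0, 0]], [[-0.12, 0, -0.14], [0, 0, 0]], [[-0.18, 0, -0.21], [0, 0, 0]], [[-0.23, 0, -0.27], [0, 0, 0]]])

```text
t: 23.6
tool_pos: [0.5872, 0.1819, 0.3289]
orientation: [1.605, 1.962, -0.584]
force: [0.2, 0.7, -2.0]
opening: 0.0218
gripper_force: 60.0
```

Run:
```python
from h import *
plan([.45,.17,.22],0,101.8)
```

```text
t 23.6 lip now [0.576 0.239 0.192] F [ 0.2  0.7 -2. ] tcp-> [0.479 0.033 0.269] shift [-0.284 -0.682  0.628] turn [ 0.001  0.53  -0.004]
```

jog_arm(rows=[[[-0.04, -0.1, 0.09], [0, 0.07, 0]], [[-0.1, -0.25, 0.23], [0, 0.16, 0]], [[-0.16, -0.4, 0.37], [0, 0.25, 0]], [[-0.22, -0.55, 0.5], [0, 0.34, 0]], [[-0.284, -0.682, 0.628], [0, 0.43, 0]]])

```text
t: 24.1
tool_pos: [0.4779, 0.0323, 0.269]
orientation: [1.97, 2.417, -0.017]
force: [1.0, -1.7, -2.8]
opening: 0.0214
gripper_force: 60.0
```

jog_arm(rows=[[[0, 0, 0], [0, 0.09, 0]], [[0, 0, 0], [0, 0.1, 0]]])

```text
t: 24.3
tool_pos: [0.4783, 0.029, 0.2679]
orientation: [-1.929, -2.348, -0.128]
force: [0.9, -0.4, -2.0]
opening: 0.0213
gripper_force: 60.0
```

Run:
```python
from h import *
s=robot.read_state();T=Rn.from_rotvec(s["orientation"]).as_matrix();print(s["tool_pos"],T.round(3),s["q"])
print("world-z axis in tool",T[2].round(3))
c=imaging.read_camera("top"); im=c["frame"].sum(2)
for nm,ctr,r in(("dish",(.57,.261,.073),40),("pan",(.485,-.2485,.003),0)):
    u,v=map(int,proj(c,np.array(ctr)));print(nm,u,v)
    R=26 if r else 40
    d=im[v-R:v+R,u-R:u+R]
    for row in d[::2]: print(''.join('#' if x<150 else('-' if x<400 else '.') for x in row))
```

```text
[0.47829807 0.02900534 0.26790828] [[-0.192  0.981 -0.024]
 [ 0.973  0.194  0.128]
 [ 0.13   0.002 -0.991]] [-0.14497974 -0.19253846  1.72120032  0.12421517  1.65444178 -0.33232545]
world-z axis in tool [ 0.13   0.002 -0.991]
dish 203 179
###------###########################################
##-..................--........-------------------##
#-..................................................
#-..................................................
#-..................................................
#-..................................................
-...................................................
-...................................................
-.......................--..........................
-.....................-####-........................
-............--.......-#####-.......................
...........--###-.......----........................
...........--####-..................................
............-------.................................
.......----------###-...............................
.......--############-...........-####-...........--
.......---###
[... 3068 characters left out ...]
-###################################################
####-------------..........--###################################################
###--------------..........-####################################################
###-------------...........-####################################################
###-------------...........-####################################################
###-------------..........--####################################################
###-------------..........--####################################################
##-------------...........-#####################################################
##-------------...........-#####################################################
```

All six lumps are visible in the dish (about six dark blobs inside its rim). Next, set the scoop down.

jog_arm(rows=[[[0, 0, 0], [-0.012, 0, 0.09]], [[0, 0, 0], [-0.024, 0, 0.18]], [[0, 0, 0], [-0.036, 0, 0.27]], [[0, 0, 0], [-0.047, 0, 0.36]], [[0, 0, 0], [-0.058, 0, 0.44]]])

```text
t: 24.85
tool_pos: [0.4786, 0.034, 0.2674]
orientation: [-2.644, -1.571, -0.171]
force: [-0.0, 0.5, -2.5]
opening: 0.0216
gripper_force: 60.0
```

jog_arm(rows=[[[0, 0, 0], [-0.012, 0, 0.09]], [[0, 0, 0], [-0.024, 0, 0.18]], [[0, 0, 0], [-0.036, 0, 0.27]], [[0, 0, 0], [-0.047, 0, 0.36]], [[0, 0, 0], [-0.058, 0, 0.44]]])

```text
t: 25.35
tool_pos: [0.4785, 0.0342, 0.2675]
orientation: [-3.061, -0.582, -0.202]
force: [-0.8, -0.5, -2.1]
opening: 0.0221
gripper_force: 60.0
```

jog_arm(rows=[[[0, 0, 0], [-0.012, 0, 0.09]], [[0, 0, 0], [-0.024, 0, 0.18]], [[0, 0, 0], [-0.036, 0, 0.27]], [[0, 0, 0], [-0.045, 0, 0.341]], [[0, 0, 0], [-0.045, 0, 0.341]]])

```text
t: 25.85
tool_pos: [0.4786, 0.0346, 0.2675]
orientation: [3.11, -0.25, 0.207]
force: [-0.3, -0.6, -2.2]
opening: 0.0218
gripper_force: 60.0
```

Run:
```python
from h import *
plan([.601,-.005,.023],0,-9.2)
c=imaging.read_camera("wrist"); s=robot.read_state(); im=c["frame"].astype(int).sum(2)
f=192/np.tan(np.radians(c["vertical_fov"]/2))
def pw(X):
    p=np.array(c["R"])@X+np.array(c["t"]);th=np.arctan2(np.hypot(p[0],p[1]),p[2]);a=np.arctan2(p[1],p[0]);return c["cx"]+f*th*np.cos(a),c["cy"]+f*th*np.sin(a)
T=Rn.from_rotvec(s["orientation"]).as_matrix(); print(T.round(3))
print("lip px predicted",pw(s["tool_pos"]+T@LIP))
print("cols",[[int(x) for x in im[0:70:2,k]] for k in(235,285)])
```

```text
t 25.85 lip now [0.617 0.012 0.219] F [-0.3 -0.6 -2.2] tcp-> [0.463 0.017 0.072] shift [-0.194  0.093  0.96 ] turn [ 0.003 -0.001  0.   ]
[[ 0.979 -0.156  0.13 ]
 [-0.154 -0.988 -0.024]
 [ 0.132  0.004 -0.991]]
lip px predicted (np.float64(257.1170005859443), np.float64(38.12460542338832))
cols [[93, 87, 91, 90, 92, 96, 92, 92, 89, 94, 93, 95, 93, 88, 91, 93, 92, 92, 59, 615, 583, 591, 574, 583, 571, 583, 596, 619, 609, 618, 623, 627, 618, 619, 606], [93, 92, 93, 93, 92, 91, 92, 95, 95, 91, 94, 95, 91, 90, 92, 91, 91, 91, 62, 583, 581, 589, 578, 585, 568, 578, 597, 610, 605, 614, 618, 622, 612, 615, 606]]
```

jog_arm(rows=[[[-0.03, 0.015, 0.1], [0, 0, 0]], [[-0.08, 0.04, 0.34], [0, 0, 0]], [[-0.13, 0.065, 0.58], [0, 0, 0]], [[-0.17, 0.08, 0.8], [0, 0, 0]], [[-0.194, 0.093, 0.92], [0, 0, 0]]])

```text
t: 26.4
tool_pos: [0.4583, 0.0169, 0.0751]
orientation: [3.112, -0.245, 0.197]
force: [0.1, -0.0, -2.1]
opening: 0.0218
gripper_force: 60.0
```

jog_arm(rows=[[[-0.002, 0, 0.02], [0, 0, 0]], [[-0.005, 0, 0.04], [0, 0, 0]], [[-0.009, 0, 0.07], [0, 0, 0]], [[-0.013, 0, 0.1], [0, 0, 0]], [[-0.014, 0, 0.11], [0, 0, 0]]])

```text
t: 26.9
tool_pos: [0.4618, 0.0163, 0.0573]
orientation: [3.112, -0.252, 0.207]
force: [-1.9, 0.5, 1.5]
opening: 0.0217
gripper_force: 60.0
```

Run:
```python
from h import *
plan([.601,-.005,.003],0,-9.2)
```

```text
t 26.9 lip now [ 0.6   -0.006  0.008] F [-1.9  0.5  1.5] tcp-> [0.463 0.017 0.052] shift [ 0.    -0.006  0.026] turn [ 0.001 -0.001 -0.001]
```

jog_arm(rows=[[[-0.001, 0, 0.004], [0, 0, 0]], [[-0.001, 0, 0.008], [0, 0, 0]], [[-0.001, 0, 0.008], [0, 0, 0]]])

```text
t: 27.2
tool_pos: [0.462, 0.0162, 0.0562]
orientation: [3.112, -0.253, 0.208]
force: [-3.3, 0.7, 5.1]
opening: 0.0217
gripper_force: 60.0
```

Run:
```python
from h import *
s=robot.read_state();print(s["tool_pos"],s["force"],s["wrist_torque"])
c=imaging.read_camera("wrist"); im=c["frame"].astype(int).sum(2); print(im[20:60:1,235].tolist())
```

```text
[0.46203262 0.01623594 0.05622589] [-3.30746936  0.72218296  5.10518746] [ 0.12113568 -0.09808371  0.05727265]
[708, 708, 708, 708, 709, 708, 709, 709, 709, 709, 710, 710, 710, 711, 717, 665, 535, 543, 534, 534, 536, 528, 523, 528, 534, 527, 525, 533, 534, 539, 545, 556, 571, 567, 557, 551, 564, 573, 574, 572]
```

jog_arm(rows=[[[0, 0, 0], [0, 0, 0]], [[0, 0, 0], [0, 0, 0]], [[0, 0, 0], [0, 0, 0]]], squeeze=3)

```text
t: 27.55
tool_pos: [0.4609, 0.0162, 0.0549]
orientation: [3.112, -0.253, 0.204]
force: [1.2, -0.0, -1.1]
opening: 0.0221
gripper_force: 3.0
```

jog_arm(rows=[[[0, 0, 0], [0, 0, 0]], [[0, 0, 0], [0, 0, 0]], [[0, 0, 0], [0, 0, 0]], [[0, 0, 0], [0, 0, 0]], [[0, 0, 0], [0, 0, 0]]], hand=-0.3)

```text
t: 28.05
tool_pos: [0.4611, 0.0163, 0.0553]
orientation: [3.112, -0.253, 0.205]
force: [-0.7, 0.1, 0.6]
opening: 0.0569
gripper_force: 0.0
```

jog_arm(rows=[[[0, 0, -0.05], [0, 0, 0]], [[0, 0, -0.2], [0, 0, 0]], [[0, 0, -0.4], [0, 0, 0]], [[0, 0, -0.6], [0, 0, 0]], [[0, 0, -0.75], [0, 0, 0]]])

```text
t: 28.55
tool_pos: [0.442, 0.0198, 0.2076]
orientation: [3.112, -0.253, 0.21]
force: [0.6, -0.6, 0.1]
opening: 0.0609
gripper_force: 0.0
```

jog_arm(rows=[[[-0.1, 0, -0.1], [0, 0, 0]], [[-0.3, 0, -0.2], [0, 0, 0]], [[-0.4, 0, -0.25], [0, 0, 0]], [[-0.4, 0, -0.25], [0, 0, 0]], [[-0.4, 0, -0.25], [0, 0, 0]]])

```text
t: 29.05
tool_pos: [0.3575, 0.0337, 0.244]
orientation: [3.112, -0.253, 0.209]
force: [0.3, 0.1, 0.2]
opening: 0.0605
gripper_force: 0.0
```

Run:
```python
from h import *
s=robot.read_state();print(s["t"],s["tool_pos"],s["opening"],s["force"])
c=imaging.read_camera("wrist"); f=192/np.tan(np.radians(c["vertical_fov"]/2))
def pw(X):
    p=np.array(c["R"])@X+np.array(c["t"]);th=np.arctan2(np.hypot(p[0],p[1]),p[2]);a=np.arctan2(p[1],p[0]);return np.array([c["cx"]+f*th*np.cos(a),c["cy"]+f*th*np.sin(a)]).round()
a=np.radians(-9.2);h=np.array([np.cos(a),np.sin(a),0])
L=np.array([.601,-.005,.003]);print("nose",pw(L),"neck",pw(L-h*.1+[0,0,.046]),"end",pw(L-h*.209+[0,0,.109]))
m=np.radians(-5.2);M=np.array([[np.cos(m),-np.sin(m),0],[np.sin(m),np.cos(m),0],[0,0,1]])
print("mat",[pw(np.array([.5493,.0002,.003])+M@np.array([x*.09,y*.065,0])).tolist() for x,y in((1,1),(1,-1),(-1,-1),(-1,1))])
im=cv2.resize(c["frame"],None,fx=.25,fy=.25,interpolation=cv2.INTER_AREA).astype(int)
for r in im[:80]: print(''.join('B' if p[2]>p[0]+50 else('#' if p.sum()<150 else('-' if p.sum()<430 else('+' if p.sum()<600 else '.'))) for p in r[15:115]))
# dish position
t=imaging.read_camera("top");g=t["frame"].sum(2);u,v=map(int,proj(t,np.array([.57,.261,.073])))
d=(g[v-26:v+26,u-26:u+26]<200).astype(np.uint8);print("dish dark comps",[x[4] for x in cv2.connectedComponentsWithStats(d)[2][1:].tolist()])
```

```text
29.05 [0.35746886 0.03373845 0.24396689] 0.060467540668201716 [0.3354032  0.11432542 0.17211083]
nose [257.  24.] neck [257.  79.] end [257. 165.]
mat [[212.0, 7.0], [297.0, 2.0], [310.0, 113.0], [218.0, 120.0]]
####################################################################################################
##################--######################-----++++........+########################################
###############-+..+-#################+.....................########################################
###---#####--+.....+--################+.....................########################################
-++++++---+++++-...+--################+.....................########################################
++++++++.++++++-...+--################+.....................-#######################################
++++++++++-++++-...+--################+...+++++++++++++++...-#######################################
+++++++++++--++-...+--################+...+++++++++++++++...-#######################################
+++++++++++---+-...+--################+...+..............+..+###################
[... 6528 characters left out ...]
#########################------##-----#####--------------
-----------------##---###-------####################################------###---#########----------#
#######-----------##-####-------####################################------####-############-###-----
################--########------####################################------#################---------
#################-########-----#####################################------###########---------------
##########################-----#####################################-----######---------------------
##########################-----######################################----#####---------------------#
dish dark comps [97, 21, 75, 21, 20]
```

The scoop stands level inside the mat, all six lumps are in the dish, and the arm is clear. Handing in.

```bash
python3 -c "
from plant import robot
print(robot.close_job())"
```

```text
the job is handed in; nothing more can be done
None
```

The job is handed in at about 29 s: all six coal lumps are in the small dish on the balance, the pan is empty and the scoop stands back on its mat; I saw no spill or contact with the balance, but the final checks used pixel values rather than viewed pictures and did not re-measure the dish's position.

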